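# Load the sample carrier under the leaf spring

## Task

Load the flat sample carrier into its jig without picking it up: press it down hard with the fingertips in its finger well so that the sprung bed under it sinks, and keep it pressed down while you slide it forward, so that its nose goes under the keeper bar and the leaf spring beyond it, until its cross rib is up against the bar. Then let go, so that the bed springs up again behind the carrier. Do not lift the carrier, do not prise up the leaf spring, and leave the things standing around alone.

Things in the scene. Friction and masses are not known exactly. Their poses are not given: they have to be found in the camera images.
- jig: aluminium track fixed to the table, 240 x 84 mm, channel 59.6 mm wide along its x, from x = -165 to 75 mm. Origin: at table height, on the centre line, below the keeper bar's rear face (facing the carrier); +x is the way the carrier is slid home, z up. Track floor 20 mm, side rails 34 mm above the table. The sprung bed lies in the floor at x = -135 to -63 mm
- bar (a point): middle of the lower edge of the rear face of the steel keeper bar across the channel: jig x = 0, 31 mm above the table. The bar reaches to jig x = 14 mm; its top with strip and screws is 50 mm above the table. Axes as the jig's
- bed (a joint): dark steel plate, 72 x 54 mm, in the track floor, held by a spring 8 mm above the floor; value = how far it is pushed down (m): 0 up, 0.008 flush, 0.0095 stop. About 6.5 N starts it, 9.5 N brings it flush. It holds the carrier too high for the keeper bar until at least 5 mm down; when the carrier has slid off it, it comes up behind the carrier
- leaf (a joint): steel leaf spring, 42 mm wide, hinged on the keeper bar's far side 41 mm above the table, sloping down and forward to a rounded tip at jig x = 42 mm, 3.5 mm above the track floor; value = how far it is bent up (rad): 0 at rest, about 0.15 with the carrier's nose under its tip. It bears on the nose with about 3 to 5 N
- carrier: loose flat grey plastic sample carrier, 120 x 58 mm, 8 mm thick, 0.2 kg, lying on the bed in the track, underside 28 mm above the table, origin at jig x = -91 to -75 mm. Origin: centre of its underside; +x towards its nose, as the jig's +x. Nose (x = 0 to 60 mm) flat. It slides easily on the track. When loaded its origin is at jig x = 0 and its underside on the track floor, 20 mm above the table
- well (a point): middle of the floor of the carrier's finger well, 30 mm behind the carrier's origin and 8 mm above its underside. The well is 48 mm long and 58 mm wide, open at the sides, between the front rib (carrier x = -6 to 0 mm, 20 mm above the underside; this rib meets the keeper bar) and a lower rear rib (x = -60 to -54 mm, 15 mm high)
- pill_pot: loose small white pot with lid, 38 mm diameter, 58 mm tall, standing beside the jig; origin: centre of its underside. Leave alone
- vial: loose clear sample vial with black cap, 47 mm diameter, 124 mm tall, standing beside the jig; origin: centre of its underside. Leave alone
- end_piece: loose small black moulded piece, 24 x 36 x 19 mm, lying beside the jig; origin: centre of its underside. Leave alone
- loupe: loose red folding loupe, 36 x 52 x 14 mm, lying beside the jig; origin: centre of its underside. Leave alone

How it is judged:
On the way, in this order (a step that is already met when the one before it is completed fails the run):
1. the carrier is pressed down with the fingers against the sprung bed (bed down more than 5 mm), its nose still short of the leaf spring (value of joint bed above 0.005 m and contact force between the fingers and carrier above 3 N and value of joint leaf below 0.05 rad), for 0.1 s.
2. the nose is under the leaf spring and bends it up while the fingers still press the carrier and the bed down (bed down more than 3 mm) (value of joint leaf above 0.1 rad and value of joint bed above 0.003 m and contact force between the fingers and carrier above 3 N), for 0.05 s.
At the end, for the whole second after the job is handed in: the carrier's rib is within 5 mm of the keeper bar, the carrier lies flat on the track floor (underside 17 to 23.5 mm above the table, tilt under 0.05 rad) and at rest, the leaf spring rests on its nose (bent up more than 0.1 rad), and the bed has come up behind it (less than 2 mm down) (x of carrier in the frame of jig between -0.005 and 0.004 m and z of carrier in the frame of jig between 0.017 and 0.0235 m and angle between carrier's own z axis and vertical below 0.05 rad and value of joint leaf above 0.1 rad and value of joint bed below 0.002 m and linear speed of carrier below 0.01 m/s); the robot touches nothing.
It fails at once if the carrier is lifted: its origin more than 40 mm above the table (12 mm above where it starts) (z of carrier in the frame of jig above 0.04 m).
It fails at once if the leaf spring is prised up more than 0.45 rad (value of joint leaf above 0.45 rad).
It fails at once if a bystander is moved more than 20 mm (distance of any of pill_pot, vial, end_piece, loupe from where it was at the start of the episode above 0.02 m).
It also fails if it takes over 38 s, if anything falls off the work surface, if the arm or the gripper's body presses on something with over 40 N, if the wrist force passes 120 N, or if a joint passes its speed limit or range.

## Robot

A 6-joint arm with a two-finger parallel gripper is mounted at the origin on a cart in front of the work surface, level with it; the furniture and walls round the work are solid. World frame = base frame: x ahead of the robot, y to its left, z up, the work surface at z = 0. Lengths are in m, angles in rad, forces in N, time in s.
With the tool pointing down it reaches from about 0.35 to 0.975 m from the base axis. Payload 4.9 kg.
Tool frame: the origin (TCP) lies between the finger pads; the fingertips stand 22 mm ahead of it and the grasp point (between the pads) lies 3 mm ahead of it; z points along the fingers, y is the line along which they close (so a half turn about z gives the same grasp; the last joint's range is limited). The gripper opens to 85 mm and grips with 20 to 120 N. Pads are 22 mm wide; open, the fingers measure 114 mm over their backs; the gripper's body (76 mm by 85 mm) begins 54 mm behind the grasp point. The pads swing forward as they close: fully open they stand 13 mm farther back than shut.
Start: joints at [-1.286, 0.053, 1.613, -0, 1.476, -0.119], TCP at [0.246, -0.575, 0.218] pointing down, gripper open.
Joint ranges: [-3.01, 3.01], [-1.01, 2.22], [0.06, 2.58], [-1.02, 4.17], [0.09, 2.62], [-3.14, 3.14]. Speed limits (rad/s): [2.57, 2.57, 3.14, 3.14, 3.14, 3.14].

## Interface

Orientations are given as a unit quaternion [w, x, y, z].
In Python, from plant import state, grab_frame, get_calibration, job_done, recognise, regions_of gives the robot as it stands.
- The arm moves only by the tool apply_moves, never from a script. Its argument "targets" is a list of rows, each an object with "translation": the shift along the tool's x, y, z normalised to -1 to 1, where 1 is 100 mm, a list of three; "twist": the turn about the tool's z normalised to -1 to 1, where 1 is 0.1 rad; "hand": the opening, from 0 (shut) to 1 (fully open). A call has 1 to 8 rows; each row shifts and turns the commanded pose from where the row before left it, along the tool's axes as they then stand; what a row does not reach is not made up. A row lasts 1/10 s, in which the tool goes at most 50 mm and 8.59 degrees, less where a joint would pass 70% of its speed; a pose out of reach is approached as far as the arm can. A call with a number of a shift or a turn outside -1 to 1 is refused whole. A call with a gripper value outside its range is refused whole. The fingers move at their own pace and stop on an object; the grip force is fixed at half the most. Time passes only in rows, so rows that do not move let the fingers close. It gives the time, the measured TCP pose, the force, the opening and the grip force at its end, in the units of the state.
- state(): the state, without advancing time (a new reading comes with each control period).
- grab_frame(name): name is "scene" or "top" or "wrist"; returns the picture (480x640x3 uint8, red, green, blue); there is no depth.
- get_calibration(name): a dict with "camera_matrix" (3x3 intrinsics, pixels), "D" ([k1, k2, p1, p2, k3] as OpenCV has them; the pictures are not rectified), "pose" (4x4, takes a point from camera to world coordinates). Camera axes: x right, y up, looking along -z (the intrinsics and any distortion apply to the point x, -y, -z); pixel columns grow to the right and rows downward; lengths in m; the calibration is good to about 2 mm. A picture is of the moment at which its call begins: read the wrist's pose just before it. get_calibration takes no time and is no camera call; for the wrist camera it gives the pose at the moment of the call.
- job_done(): hands the job in; it is judged then, once.
Trained networks look in the newest picture that a camera, given by its name, has taken for a name from the list of things; names that differ only in an ending like _2 or _b are one class to them, and where a whole thing is asked for, a point or a joint stands for the part that bears it (a point fixed in the world has none). Each returns a list of dicts, best first, with "score" (0 to 1); they miss things now and then, are a little off and sometimes report something else, mostly with a low value. They report only what shows in the picture. A call takes as long as a camera call.
- recognise(camera, query): "point" ([x, y, z] in m, in world coordinates, good to about 4 mm: the middle of the surface that is visible of it).
- regions_of(camera, query): "pixels" (480x640 bool, what is visible of it).
The state is a dict: "time": time; "joint_pos": joint angles; "joint_vel": joint speeds; "joint_efforts": joint torques, N m; "tool_pos": TCP position; "tool_rot": TCP orientation; "contact_force": force on the tool from outside, world axes, zero at the start; "ft_torque": the same for the moment, N m; "gripper_width": opening from 0.0 (shut) to 1.0 (fully open); "grasp_force": force on a finger pad.
Only numpy, scipy, OpenCV 4.12 (cv2) and the standard library are available. Lean on these libraries where they do the work, as an engineer would, in place of code of your own. Each camera call takes 0.05 s, during which the arm holds its last target. There are 200 camera calls.

## Working session

There is one attempt and no reset: what is moved stays moved. The work goes in short steps, Python scripts to look and compute and a tool call to move; the robot and the scene stay as the last step left them, time stands still between calls to the robot, and variables do not carry over. Pictures are saved under pics/ and viewed, at most 11 in all, crops included, and the job is handed in when it is done.

Besides the shell and the picture viewer there is one more tool, called as a command line: name --argument value ..., lists and objects as JSON in quotes. apply_moves: Moves the arm, as the interface text tells. Its arguments: {"type":"object","properties":{"targets":{"type":"array"}},"required":["targets"]}

```bash
mkdir -p pics; cat > h.py <<'E'
import numpy as np,cv2
from plant import *
def save(c,n):
    f=grab_frame(c); cv2.imwrite(f'pics/{n}.png',f[:,:,::-1]); return f
E
python3 - <<'E'
from h import *
s=state();print({k:np.round(v,3).tolist() for k,v in s.items()})
a=save('scene','s0');b=save('top','t0')
cv2.imwrite('pics/both.png',cv2.resize(np.vstack([a,b])[:,:,::-1],(400,600)) if 0 else b[:,:,::-1])
for c in ['scene','top']:
  for q in ['jig','bar','carrier','well','bed','leaf','pill_pot','vial','end_piece','loupe']:
    r=recognise(c,q)[:2]
    print(c,q,[(np.round(x['point'],3).tolist(),round(x['score'],2)) for x in r])
E
```

```text
{'time': 0.0, 'joint_pos': [-1.286, 0.053, 1.614, -0.0, 1.476, -0.119], 'joint_vel': [-0.001, -0.001, -0.0, -0.0, 0.001, 0.001], 'joint_efforts': [-0.0, -39.369, -37.018, -0.0, 0.007, -0.0], 'tool_pos': [0.245, -0.574, 0.217], 'tool_rot': [-0.001, 0.98, 0.201, -0.0], 'contact_force': [-0.229, 0.376, 0.19], 'ft_torque': [0.053, -0.028, 0.004], 'grasp_force': 0.0, 'gripper_width': 0.999}
scene jig [([0.575, 0.012, 0.027], 0.95)]
scene bar [([0.574, 0.009, 0.027], 0.93)]
scene carrier [([0.514, -0.005, 0.036], 0.81), ([0.592, -0.129, 0.02], 0.58)]
scene well [([0.518, -0.009, 0.037], 0.72)]
scene bed []
scene leaf [([0.628, 0.062, 0.029], 0.45)]
scene pill_pot [([0.695, -0.074, 0.049], 0.63)]
scene vial [([0.581, 0.163, 0.078], 0.79)]
scene end_piece [([0.595, -0.126, 0.02], 0.83)]
scene loupe [([0.516, -0.0, 0.038], 0.69), ([0.452, 0.088, 0.015], 0.62)]
top jig [([0.593, 0.038, 0.032], 0.63)]
top bar [([0.592, 0.042, 0.036], 0.65)]
top carrier [([0.519, -0.004, 0.034], 0.61), ([0.601, -0.123, 0.02], 0.25)]
top well [([0.52, -0.003, 0.032], 0.64)]
top bed []
top leaf [([0.621, 0.058, 0.035], 0.68)]
top pill_pot [([0.701, -0.063, 0.056], 0.85)]
top vial [([0.581, 0.178, 0.124], 0.63), ([0.523, -0.001, 0.036], 0.32)]
top end_piece [([0.598, -0.123, 0.021], 0.59)]
top loupe [([0.456, 0.094, 0.012], 0.82), ([0.701, -0.069, 0.054], 0.22)]
```

View pics/t0.png

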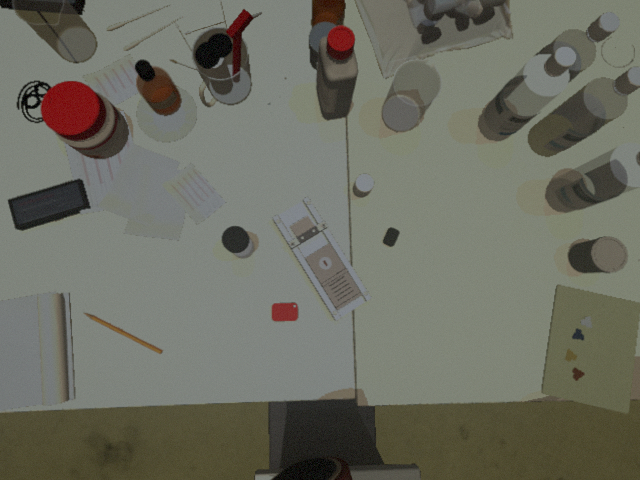

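```bash
python3 - <<'E'
from h import *
f=cv2.imread('pics/t0.png')
grab_frame('top')
r=regions_of('top','jig')
c=get_calibration('top');print(c)
K=np.array(c['camera_matrix']);D=np.array(c['D']);T=np.array(c['pose'])
def toW(uv,z):
    p=cv2.undistortPoints(np.array(uv,float).reshape(-1,1,2),K,D).reshape(-1,2)
    d=np.c_[p[:,0],-p[:,1],-np.ones(len(p))]@T[:3,:3].T
    return T[:3,3]+d*((z-T[2,3])/d[:,2])[:,None]
for q,z in [('jig',.034),('carrier',.04)]:
    for o in regions_of('top',q)[:1]:
        v,u=np.nonzero(o['pixels']);w=toW(np.c_[u,v],z)[:,:2]
        rc=cv2.minAreaRect((w*1000).astype(np.float32));print(q,o['score'],rc,np.round(cv2.boxPoints(rc)),len(u))
E
```

```text
{'camera_matrix': array([[440.62169493,   0.        , 313.14352728],
       [  0.        , 440.62169493, 239.57910926],
       [  0.        ,   0.        ,   1.        ]]), 'D': array([0.03348117, 0.        , 0.        , 0.        , 0.        ]), 'pose': array([[-0.02431557,  0.99136017, -0.12889439,  0.48252846],
       [-0.99924668, -0.02020074,  0.03313599,  0.06542374],
       [ 0.03024594,  0.12960301,  0.99110456,  0.90162891],
       [ 0.        ,  0.        ,  0.        ,  1.        ]])}
jig 0.77 ((561.19287109375, 21.081680297851562), (241.2598876953125, 88.91781616210938), 30.700315475463867) [[435.  -2.]
 [480. -79.]
 [688.  44.]
 [642. 121.]] 3501
carrier 0.95 ((521.5777587890625, -0.8253402709960938), (120.64136505126953, 60.27692794799805), 30.705387115478516) [[454.  -6.]
 [485. -58.]
 [589.   4.]
 [558.  56.]] 1842
```

The top view shows the jig running from the carrier end at about (340,290) to the bar at about (308,235). Its axis is at +30.7°, with the jig origin at about (0.600, 0.044) and the carrier at jig x ≈ -90 mm. The well is at about (0.497, -0.017).

apply_moves --targets '[{"translation":[0,0,0],"twist":-0.7,"hand":0},{"translation":[0,0,0],"twist":-0.6,"hand":0},{"translation":[0.31,-0.22,0],"twist":0,"hand":0},{"translation":[0.31,-0.22,0],"twist":0,"hand":0},{"translation":[0.31,-0.22,0],"twist":0,"hand":0},{"translation":[0.31,-0.22,0],"twist":0,"hand":0},{"translation":[0.31,-0.22,0],"twist":0,"hand":0},{"translation":[0.31,-0.22,0],"twist":0,"hand":0}]'

```text
time: 2.1
tool_pos: [0.3389, -0.3651, 0.2182]
tool_rot: [0.0, 0.965, 0.264, 0.0]
contact_force: [0.2, 0.2, 0.3]
gripper_width: 0.002
grasp_force: 0.0
```

apply_moves --targets '[{"translation":[0.31,-0.22,0],"twist":0,"hand":0},{"translation":[0.31,-0.22,0],"twist":0,"hand":0},{"translation":[0.31,-0.22,0],"twist":0,"hand":0},{"translation":[0.31,-0.22,0],"twist":0,"hand":0},{"translation":[0.31,-0.22,0],"twist":0,"hand":0},{"translation":[0.31,-0.22,0],"twist":0,"hand":0},{"translation":[0.31,-0.22,0],"twist":0,"hand":0},{"translation":[0,0,0],"twist":0,"hand":0}]'

```text
time: 2.9
tool_pos: [0.448, -0.1202, 0.2183]
tool_rot: [-0.0, 0.964, 0.266, 0.001]
contact_force: [-0.6, -0.2, 0.3]
gripper_width: -0.001
grasp_force: 0.0
```

```bash
cat >> h.py <<'E'
J=np.array([.600,.044]);A=np.radians(30.7);X=np.array([np.cos(A),np.sin(A)]);Y=np.array([-X[1],X[0]])
def toW(c,uv,z):
    K,D,T=[np.array(c[k]) for k in('camera_matrix','D','pose')]
    p=cv2.undistortPoints(np.array(uv,float).reshape(-1,1,2),K,D).reshape(-1,2)
    d=np.c_[p[:,0],-p[:,1],-np.ones(len(p))]@T[:3,:3].T
    return T[:3,3]+d*((z-T[2,3])/d[:,2])[:,None]
def rep():
    s=state();p=np.array(s['tool_pos']);q=s['tool_rot'];d=p[:2]-J
    print('t',round(s['time'],2),'jigxy mm',np.round([d@X*1e3,d@Y*1e3],1),'z',round(p[2]*1e3,1),'yaw',round(np.degrees(2*np.arctan2(q[2],q[1])),2),'q',np.round(q,3),'F',np.round(s['contact_force'],1),'w',round(s['gripper_width'],3))
E
python3 - <<'E'
from h import *
rep()
c=get_calibration('wrist');save('wrist','w1')
for q,z in [('jig',.034),('carrier',.04)]:
    for o in regions_of('wrist',q)[:1]:
        v,u=np.nonzero(o['pixels']);w=toW(c,np.c_[u,v],z)[:,:2]
        rc=cv2.minAreaRect((w*1000).astype(np.float32));print(q,o['score'],rc,np.round(cv2.boxPoints(rc)),u.min(),u.max(),v.min(),v.max())
for q in ['bar','carrier','well']:print(q,[(np.round(x['point'],3),x['score']) for x in recognise('wrist',q)[:1]])
E
```

```text
t 2.9 jigxy mm [-214.5  -63.6] z 218.3 yaw 30.91 q [-0.     0.964  0.266  0.001] F [-0.6 -0.2  0.3] w -0.001
jig 0.96 ((498.9335632324219, -14.886272430419922), (100.00879669189453, 86.27733612060547), 31.032392501831055) [[434.  -4.]
 [478. -78.]
 [564. -26.]
 [520.  48.]] 172 292 0 142
carrier 0.76 ((504.8661804199219, -9.511642456054688), (82.55558013916016, 61.01926803588867), 30.407869338989258) [[454.  -4.]
 [485. -57.]
 [556. -15.]
 [525.  38.]] 187 272 0 121
bar [(array([ 0.492, -0.028,  0.034]), 0.57)]
carrier [(array([ 0.51 , -0.009,  0.036]), 0.73)]
well [(array([ 0.508, -0.008,  0.038]), 0.78)]
```

View pics/w1.png

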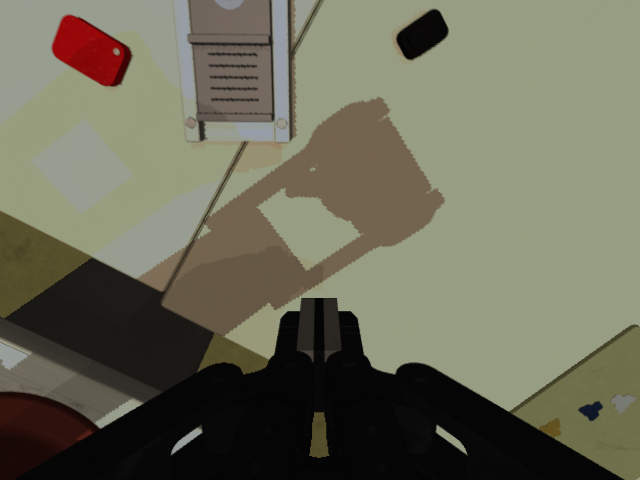

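The wrist view shows the well between the front rib (row ~39) and the rear rib (row ~118), with the channel at columns 195-275. This agrees with the top view to within a few mm. Next I move above the well.

apply_moves --targets '[{"translation":[0.32,-0.21,0],"twist":0,"hand":0},{"translation":[0.32,-0.21,0],"twist":0,"hand":0},{"translation":[0.31,-0.21,0],"twist":0,"hand":0},{"translation":[0,0,0.4],"twist":0,"hand":0},{"translation":[0,0,0.4],"twist":0,"hand":0},{"translation":[0,0,0.4],"twist":0,"hand":0},{"translation":[0,0,0.15],"twist":0,"hand":0},{"translation":[0,0,0],"twist":0,"hand":0}]'

```text
time: 4.0
tool_pos: [0.4946, -0.0213, 0.0806]
tool_rot: [-0.001, 0.965, 0.263, -0.003]
contact_force: [-0.4, -0.6, 0.3]
gripper_width: -0.002
grasp_force: 0.0
```

```bash
python3 - <<'E'
from h import *
rep();f=save('wrist','w2');g=save('scene','s2')
cv2.imwrite('pics/c2.png',np.hstack([cv2.resize(f,(400,300)),cv2.resize(g[150:390,180:500],(400,300))])[:,:,::-1])
E
```

```text
t 4.0 jigxy mm [-123.9   -2.3] z 80.6 yaw 30.5 q [-0.001  0.965  0.263 -0.003] F [-0.4 -0.6  0.3] w -0.002
```

View pics/c2.png

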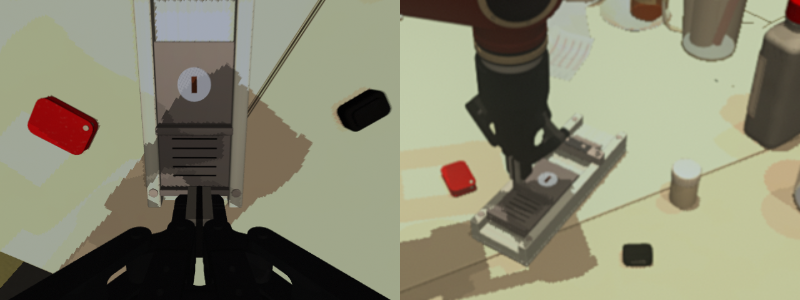

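The fingers (col ~200) are lateral to the channel centre (~195) within a couple of mm. I shift 5 mm forward and 2 mm sideways, then lower to touch.

apply_moves --targets '[{"translation":[0.05,-0.02,0],"twist":0,"hand":0},{"translation":[0,0,0],"twist":0,"hand":0},{"translation":[0,0,0.1],"twist":0,"hand":0},{"translation":[0,0,0.08],"twist":0,"hand":0},{"translation":[0,0,0.03],"twist":0,"hand":0},{"translation":[0,0,0.03],"twist":0,"hand":0},{"translation":[0,0,0],"twist":0,"hand":0}]'

```text
time: 4.8
tool_pos: [0.4995, -0.0165, 0.0583]
tool_rot: [-0.0, 0.965, 0.264, -0.001]
contact_force: [0.6, -0.7, 1.0]
gripper_width: -0.0
grasp_force: 0.0
```

```bash
python3 -c "
from h import *
rep()"
```

```text
t 4.8 jigxy mm [-117.3   -0.7] z 58.3 yaw 30.59 q [-0.     0.965  0.264 -0.001] F [ 0.6 -0.7  1. ] w -0.0
```

Barely touching. I press in small steps.

apply_moves --targets '[{"translation":[0,0,0.03],"twist":0,"hand":0},{"translation":[0,0,0.02],"twist":0,"hand":0},{"translation":[0,0,0.02],"twist":0,"hand":0},{"translation":[0,0,0],"twist":0,"hand":0},{"translation":[0,0,0],"twist":0,"hand":0}]'

```text
time: 5.3
tool_pos: [0.5, -0.0166, 0.0521]
tool_rot: [0.0, 0.965, 0.264, -0.0]
contact_force: [0.3, -1.5, -0.1]
gripper_width: -0.0
grasp_force: 0.0
```

apply_moves --targets '[{"translation":[0,0,0.02],"twist":0,"hand":0},{"translation":[0,0,0],"twist":0,"hand":0},{"translation":[0,0,0],"twist":0,"hand":0}]'

```text
time: 5.6
tool_pos: [0.5, -0.0166, 0.0501]
tool_rot: [-0.0, 0.965, 0.264, -0.0]
contact_force: [-0.6, 0.0, -0.2]
gripper_width: -0.001
grasp_force: 0.0
```

```bash
python3 - <<'E'
from h import *
rep();print(state()['ft_torque']);f=save('wrist','w3');g=save('scene','s3')
cv2.imwrite('pics/c3.png',np.hstack([cv2.resize(f[120:420,120:520],(400,300)),cv2.resize(g[230:350,240:400],(400,300),interpolation=2)])[:,:,::-1])
E
```

```text
t 5.6 jigxy mm [-117.   -1.] z 50.1 yaw 30.58 q [-0.     0.965  0.264 -0.   ] F [-0.6  0.  -0.2] w -0.001
[-0.02562833 -0.0171477   0.01423444]
```

View pics/c3.png

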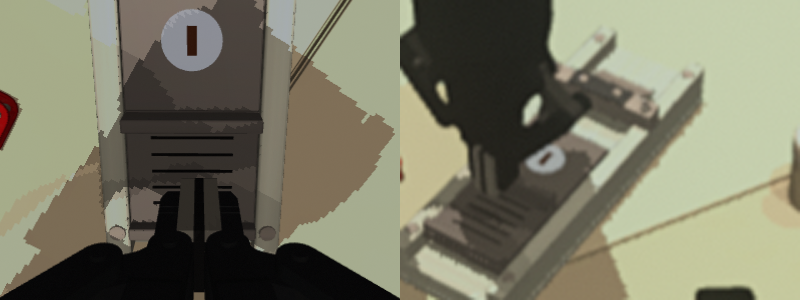

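The fingertips are in the well area (left crop about (200,185)), with no contact force yet. I continue down in small steps.

apply_moves --targets '[{"translation":[0,0,0.02],"twist":0,"hand":0},{"translation":[0,0,0.02],"twist":0,"hand":0},{"translation":[0,0,0],"twist":0,"hand":0}]'

```text
time: 6.0
tool_pos: [0.4997, -0.0166, 0.0456]
tool_rot: [-0.0, 0.965, 0.264, -0.0]
contact_force: [-0.6, 0.6, 0.2]
gripper_width: -0.0
grasp_force: 0.0
```

apply_moves --targets '[{"translation":[0,0,0.02],"twist":0,"hand":0},{"translation":[0,0,0],"twist":0,"hand":0}]'

```text
time: 6.2
tool_pos: [0.4998, -0.0166, 0.0438]
tool_rot: [-0.0, 0.965, 0.264, -0.0]
contact_force: [0.2, -0.1, -1.3]
gripper_width: 0.003
grasp_force: 0.0
```

```bash
python3 - <<'E'
from h import *
rep();s=state();print(s['joint_efforts'],s['ft_torque']);g=save('scene','s4');f=save('wrist','w4')
cv2.imwrite('pics/c4.png',np.hstack([cv2.resize(f[140:380,160:480],(400,300)),cv2.resize(g[230:350,240:400],(400,300),interpolation=2)])[:,:,::-1])
c=get_calibration('wrist');print(np.round(c['pose'],3),c['camera_matrix'])
E
```

```text
t 6.2 jigxy mm [-117.1   -0.9] z 43.8 yaw 30.58 q [-0.     0.965  0.264 -0.   ] F [ 0.2 -0.1 -1.3] w 0.003
[-1.43327855e-02 -2.95317650e+01 -3.26195598e+01 -1.48519125e-04
 -3.01145576e-02 -1.17989816e-05] [ 0.00460469 -0.01484392 -0.00076015]
[[ 0.51   0.817  0.27   0.569]
 [-0.86   0.484  0.16   0.025]
 [-0.    -0.314  0.949  0.2  ]
 [ 0.     0.     0.     1.   ]] [[416.50427494   0.         318.6301851 ]
 [  0.         416.50427494 236.47116486]
 [  0.           0.           1.        ]]
```

View pics/c4.png

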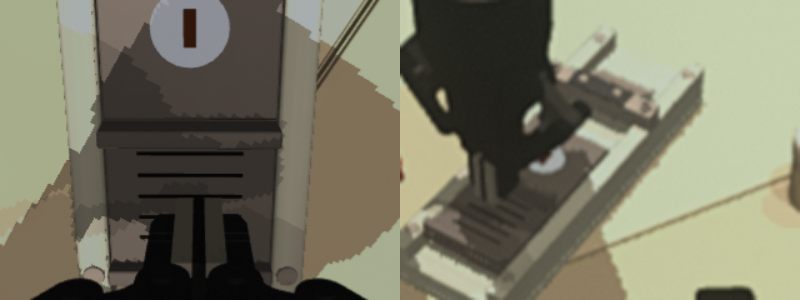

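The wrist ray through the visible tip edge (row 298) suggests the tips stand higher than nominal. I continue down and watch the force.

apply_moves --targets '[{"translation":[0,0,0.03],"twist":0,"hand":0},{"translation":[0,0,0],"twist":0,"hand":0}]'

```text
time: 6.5
tool_pos: [0.4997, -0.0165, 0.0407]
tool_rot: [-0.0, 0.965, 0.264, -0.0]
contact_force: [-0.3, 1.0, -0.2]
gripper_width: 0.001
grasp_force: 0.0
```

apply_moves --targets '[{"translation":[0,0,0.02],"twist":0,"hand":0},{"translation":[0,0,0],"twist":0,"hand":0}]'

```text
time: 6.7
tool_pos: [0.4997, -0.0166, 0.0387]
tool_rot: [-0.0, 0.965, 0.264, -0.0]
contact_force: [0.8, -0.5, -0.2]
gripper_width: 0.0
grasp_force: 0.0
```

```bash
python3 - <<'E'
from h import *
rep()
s=state()
g=save('scene','s5');f=save('wrist','w5')
c=get_calibration('scene');K,D,T=[np.array(c[k]) for k in('camera_matrix','D','pose')]
def proj(P):
    p=(np.array(P)-T[:3,3])@T[:3,:3]; return cv2.projectPoints((p*[1,-1,-1]).reshape(1,1,3),np.zeros(3),np.zeros(3),K,D)[0].ravel()
big=cv2.resize(g[230:350,220:380],(800,600),interpolation=cv2.INTER_CUBIC)[:,:,::-1].copy()
tp=np.array(s['tool_pos'])
for dz,col in [(-.022,(0,0,255)),(-.01,(0,255,0)),(0,(255,0,0))]:
  for sx in(-.011,.011):
    for sy in(-.0145,.0145):
      P=tp+np.r_[sx*X+sy*Y,dz];u=(proj(P)-[220,230])*5;cv2.circle(big,tuple(int(v) for v in u),5,col,2)
# ideal well floor corners undepressed, cyan; carrier origin -90
for cx in(-54,-6):
  for cy in(-29,29):
    P=np.r_[J+X*(cx-90)/1e3+Y*cy/1e3,.036];u=(proj(P)-[220,230])*5;cv2.circle(big,tuple(int(v) for v in u),5,(255,255,0),2)
cv2.imwrite('pics/c5.png',big)
E
```

```text
t 6.7 jigxy mm [-117.1   -0.9] z 38.7 yaw 30.58 q [-0.     0.965  0.264 -0.   ] F [ 0.8 -0.5 -0.2] w 0.0
```

View pics/c5.png

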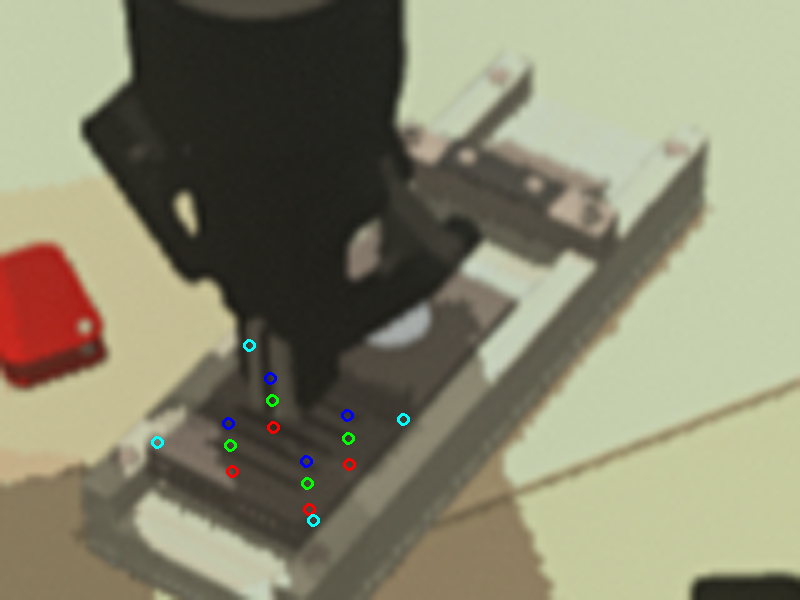

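Overlay: the visible tips end near (300,418), level with the TCP-height markers, so the tips are only slightly above the well floor. I continue in small steps.

apply_moves --targets '[{"translation":[0,0,0.02],"twist":0,"hand":0},{"translation":[0,0,0],"twist":0,"hand":0}]'

```text
time: 7.0
tool_pos: [0.4998, -0.0166, 0.0368]
tool_rot: [-0.0, 0.965, 0.264, -0.0]
contact_force: [-1.3, -0.2, -0.5]
gripper_width: -0.0
grasp_force: 0.0
```

apply_moves --targets '[{"translation":[0,0,0.02],"twist":0,"hand":0},{"translation":[0,0,0],"twist":0,"hand":0}]'

```text
time: 7.2
tool_pos: [0.4998, -0.0166, 0.0348]
tool_rot: [-0.0, 0.965, 0.264, -0.0]
contact_force: [-0.2, -0.5, -0.2]
gripper_width: -0.0
grasp_force: 0.0
```

apply_moves --targets '[{"translation":[0,0,0.02],"twist":0,"hand":0},{"translation":[0,0,0],"twist":0,"hand":0}]'

```text
time: 7.4
tool_pos: [0.4998, -0.0166, 0.0328]
tool_rot: [-0.0, 0.965, 0.264, -0.0]
contact_force: [-0.1, -0.5, 0.2]
gripper_width: 0.003
grasp_force: 0.0
```

```bash
python3 - <<'E'
from h import *
rep();c=get_calibration('wrist');f=save('wrist','w6');g=save('scene','s6')
s0=cv2.imread('pics/s0.png')[:,:,::-1]
z=lambda im:cv2.resize(im[240:340,230:370],(400,300),interpolation=cv2.INTER_CUBIC)
s3=cv2.imread('pics/s2.png')[:,:,::-1]
cv2.imwrite('pics/c6.png',np.vstack([np.hstack([z(s0),z(g)]),np.hstack([z(s3),cv2.resize(f[120:360,160:480],(400,300))])])[:,:,::-1])
E
```

```text
t 7.4 jigxy mm [-117.1   -0.9] z 32.8 yaw 30.58 q [-0.     0.965  0.264 -0.   ] F [-0.1 -0.5  0.2] w 0.003
```

View pics/c6.png

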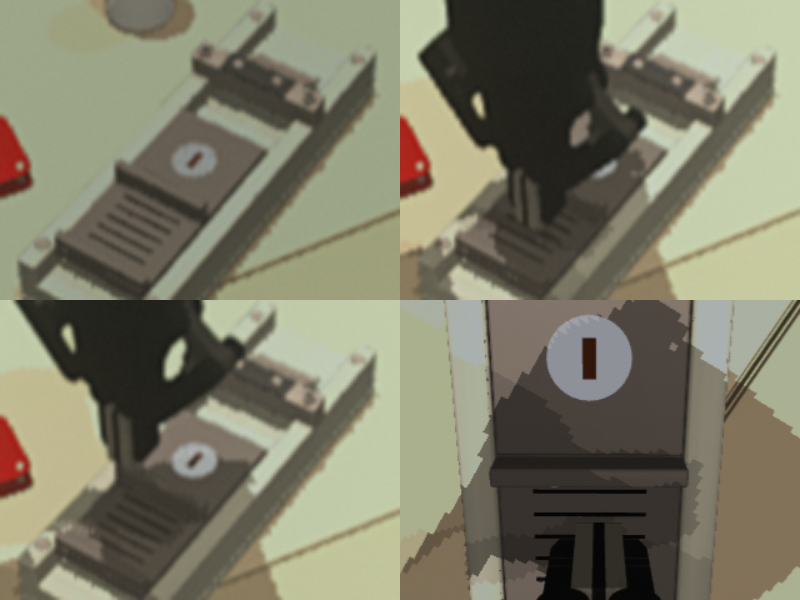

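The carrier is unmoved, and the tips (top-right crop about (530,222)) are still above the well floor. I keep lowering.

apply_moves --targets '[{"translation":[0,0,0.03],"twist":0,"hand":0},{"translation":[0,0,0],"twist":0,"hand":0}]'

```text
time: 7.7
tool_pos: [0.4997, -0.0165, 0.0297]
tool_rot: [-0.0, 0.965, 0.264, -0.0]
contact_force: [0.2, -0.8, 0.2]
gripper_width: -0.002
grasp_force: 0.0
```

apply_moves --targets '[{"translation":[0,0,0.03],"twist":0,"hand":0},{"translation":[0,0,0],"twist":0,"hand":0}]'

```text
time: 7.9
tool_pos: [0.4996, -0.0166, 0.0266]
tool_rot: [-0.0, 0.965, 0.264, -0.0]
contact_force: [-0.9, 0.3, 0.0]
gripper_width: -0.005
grasp_force: 0.0
```

```bash
python3 - <<'E'
from h import *
rep()
c=get_calibration('wrist');f=save('wrist','w7');g=save('scene','s7');cs=get_calibration('scene')
def ray(c,uv):
    a=toW(c,[uv],.0)[0];o=np.array(c['pose'])[:3,3];d=a-o;return o,d/np.linalg.norm(d)
# darker finger tip: lowest finger pixel in the scene; print brightness difference to start
s6=cv2.imread('pics/s6.png')[:,:,::-1]
d=np.abs(g.astype(int)-s6).sum(2)[290:335,250:300]>40
v,u=np.nonzero(d);print('changed',u.min()+250,u.max()+250,v.min()+290,v.max()+290)
for du in (-3,0,3):
    o1,d1=ray(c,(320,298));o2,d2=ray(cs,(276+du,315+2.6*1))
    A=np.c_[d1,-d2];t=np.linalg.lstsq(A,o2-o1,rcond=None)[0]
    p=o1+d1*t[0];q=o2+d2*t[1];print(np.round(p*1e3),np.round(q*1e3))
fx=cv2.resize(f[120:360,160:480],(400,300))
cv2.imwrite('pics/c7.png',np.hstack([fx,cv2.resize(g[270:345,240:340],(400,300),interpolation=cv2.INTER_CUBIC)])[:,:,::-1])
E
```

```text
t 7.9 jigxy mm [-117.2   -0.8] z 26.6 yaw 30.58 q [-0.     0.965  0.264 -0.   ] F [-0.9  0.3  0. ] w -0.005
changed 255 299 290 326
[502. -16.  26.] [494. -11.  28.]
[502. -16.  27.] [498. -13.  28.]
[502. -15.  28.] [502. -15.  28.]
```

View pics/c7.png

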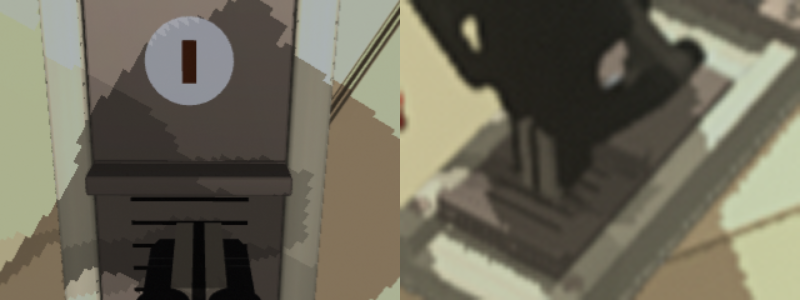

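Re-reading the geometry, both cameras agree that the tips stand about 18 mm above the TCP when shut: front face at row 298 in the wrist view, rear corner at about (300,420) in the scene overlay. Contact is therefore expected at TCP z ≈ 0.018. I continue down.

apply_moves --targets '[{"translation":[0,0,0.03],"twist":0,"hand":0},{"translation":[0,0,0],"twist":0,"hand":0}]'

```text
time: 8.2
tool_pos: [0.4997, -0.0166, 0.0237]
tool_rot: [-0.0, 0.965, 0.264, -0.0]
contact_force: [0.1, -0.1, -0.1]
gripper_width: 0.004
grasp_force: 0.0
```

apply_moves --targets '[{"translation":[0,0,0.03],"twist":0,"hand":0},{"translation":[0,0,0],"twist":0,"hand":0}]'

```text
time: 8.4
tool_pos: [0.5002, -0.0167, 0.0213]
tool_rot: [0.0, 0.965, 0.264, 0.0]
contact_force: [-1.1, 0.7, 3.9]
gripper_width: 0.001
grasp_force: 2.0
```

apply_moves --targets '[{"translation":[0,0,0.03],"twist":0,"hand":0},{"translation":[0,0,0],"twist":0,"hand":0}]'

```text
time: 8.6
tool_pos: [0.5004, -0.0167, 0.0184]
tool_rot: [0.0, 0.965, 0.264, 0.0]
contact_force: [-1.8, 0.3, 5.4]
gripper_width: -0.0
grasp_force: 2.6
```

Contact found at about z 0.022. Flush should be near 0.014.

apply_moves --targets '[{"translation":[0,0,0.02],"twist":0,"hand":0},{"translation":[0,0,0.02],"twist":0,"hand":0},{"translation":[0,0,0],"twist":0,"hand":0}]'

```text
time: 8.9
tool_pos: [0.5004, -0.0167, 0.0148]
tool_rot: [0.0, 0.965, 0.264, 0.0]
contact_force: [-2.4, 0.3, 7.0]
gripper_width: -0.001
grasp_force: 3.7
```

apply_moves --targets '[{"translation":[0,0,0.02],"twist":0,"hand":0},{"translation":[0,0,0],"twist":0,"hand":0},{"translation":[0,0,0],"twist":0,"hand":0}]'

```text
time: 9.2
tool_pos: [0.5005, -0.0167, 0.0148]
tool_rot: [-0.0, 0.965, 0.264, -0.001]
contact_force: [-9.0, 0.6, 21.0]
gripper_width: 0.001
grasp_force: 10.1
```

Bottomed at 21 N. Now I slide forward, checking as it goes.

apply_moves --targets '[{"translation":[0.03,0,0],"twist":0,"hand":0},{"translation":[0.05,0,0],"twist":0,"hand":0},{"translation":[0.05,0,0],"twist":0,"hand":0},{"translation":[0.05,0,0],"twist":0,"hand":0},{"translation":[0,0,0],"twist":0,"hand":0}]'

```text
time: 9.7
tool_pos: [0.5161, -0.0083, 0.0145]
tool_rot: [0.001, 0.964, 0.264, -0.001]
contact_force: [-9.2, -2.1, 18.6]
gripper_width: -0.001
grasp_force: 9.1
```

```bash
python3 - <<'E'
from h import *
rep();save('top','t8')
for q in ['carrier','well']:print(q,[(np.round(x['point'],3),x['score']) for x in recognise('top',q)[:1]])
E
```

```text
t 9.7 jigxy mm [-98.9  -2.1] z 14.5 yaw 30.63 q [ 0.001  0.964  0.264 -0.001] F [-9.2 -2.1 18.6] w -0.001
carrier []
well []
```

apply_moves --targets '[{"translation":[0.05,-0.01,0],"twist":0,"hand":0},{"translation":[0.05,0,0],"twist":0,"hand":0},{"translation":[0.05,0,0],"twist":0,"hand":0},{"translation":[0.05,0,0],"twist":0,"hand":0},{"translation":[0,0,0],"twist":0,"hand":0}]'

```text
time: 10.35
tool_pos: [0.534, 0.0025, 0.0148]
tool_rot: [0.001, 0.964, 0.264, 0.001]
contact_force: [-3.9, -2.1, 15.1]
gripper_width: -0.005
grasp_force: 7.5
```

```bash
python3 - <<'E'
from h import *
rep();f=save('wrist','w8');g=save('scene','s8')
cv2.imwrite('pics/c8.png',np.hstack([cv2.resize(f[0:360,80:560],(400,300)),cv2.resize(g[225:345,230:390],(400,300),interpolation=cv2.INTER_CUBIC)])[:,:,::-1])
E
```

```text
t 10.35 jigxy mm [-77.9  -2. ] z 14.8 yaw 30.62 q [0.001 0.964 0.264 0.001] F [-3.9 -2.1 15.1] w -0.005
```

View pics/c8.png

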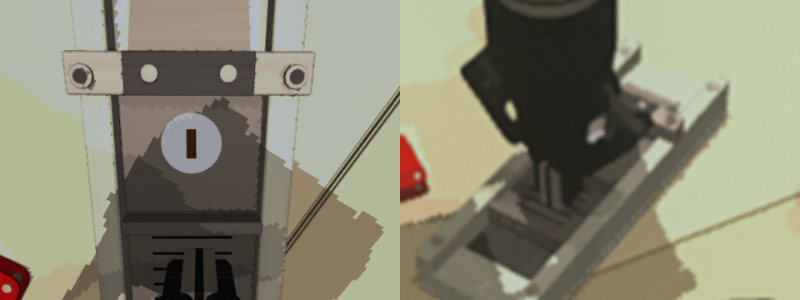

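The nose is under the bar (bar edge at row 95, front rib at row ~215, left crop), and the bed shows behind the carrier. I continue with slightly more pressure.

apply_moves --targets '[{"translation":[0.05,0,0.01],"twist":0,"hand":0},{"translation":[0.05,-0.01,0],"twist":0,"hand":0},{"translation":[0.05,0,0],"twist":0,"hand":0},{"translation":[0.05,0,0],"twist":0,"hand":0},{"translation":[0,0,0],"twist":0,"hand":0}]'

```text
time: 10.95
tool_pos: [0.5512, 0.0132, 0.0148]
tool_rot: [0.002, 0.964, 0.264, 0.001]
contact_force: [-6.8, -3.9, 20.1]
gripper_width: -0.003
grasp_force: 9.7
```

apply_moves --targets '[{"translation":[0.05,0,0],"twist":0,"hand":0},{"translation":[0.05,0,0],"twist":0,"hand":0},{"translation":[0.05,0,0],"twist":0,"hand":0},{"translation":[0,0,0],"twist":0,"hand":0}]'

```text
time: 11.35
tool_pos: [0.5621, 0.0197, 0.0148]
tool_rot: [0.002, 0.964, 0.264, -0.002]
contact_force: [-13.6, -8.3, 24.8]
gripper_width: -0.0
grasp_force: 12.7
```

```bash
python3 - <<'E'
from h import *
rep();f=save('wrist','w9');g=save('scene','s9')
cv2.imwrite('pics/c9.png',np.hstack([cv2.resize(f[0:360,80:560],(400,300)),cv2.resize(g[225:345,230:390],(400,300),interpolation=cv2.INTER_CUBIC)])[:,:,::-1])
E
```

```text
t 11.35 jigxy mm [-45.   -1.5] z 14.8 yaw 30.66 q [ 0.002  0.964  0.264 -0.002] F [-13.6  -8.3  24.8] w -0.0
```

View pics/c9.png

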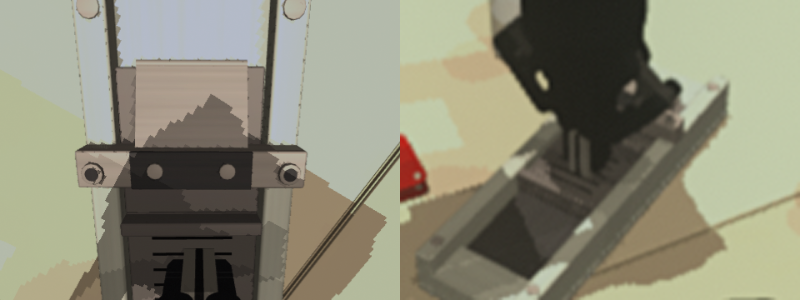

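The nose (top edge row ~65, left crop) has reached the leaf tip, and the rib is still ~17 mm short of the bar. I push on.

apply_moves --targets '[{"translation":[0.04,0,0],"twist":0,"hand":0},{"translation":[0.03,0,0],"twist":0,"hand":0},{"translation":[0.03,0,0],"twist":0,"hand":0},{"translation":[0,0,0],"twist":0,"hand":0}]'

```text
time: 11.85
tool_pos: [0.571, 0.0249, 0.0148]
tool_rot: [0.002, 0.964, 0.264, -0.001]
contact_force: [-11.5, -7.8, 23.2]
gripper_width: 0.004
grasp_force: 11.8
```

```bash
python3 - <<'E'
from h import *
rep();f=save('wrist','w10')
a=cv2.imread('pics/w9.png')[:,:,::-1]
for im in(a,f): # brightness profile down channel column, between bar and well
    print(im[210:300,235:250].mean((1,2)).round().astype(int).tolist())
E
```

```text
t 11.85 jigxy mm [-34.6  -1.6] z 14.8 yaw 30.65 q [ 0.002  0.964  0.264 -0.001] F [-11.5  -7.8  23.2] w 0.004
[38, 37, 36, 37, 37, 35, 35, 36, 37, 37, 37, 38, 37, 36, 34, 31, 32, 47, 55, 55, 55, 54, 55, 55, 54, 54, 54, 54, 54, 54, 54, 54, 54, 54, 54, 54, 54, 54, 53, 54, 54, 54, 54, 53, 47, 40, 52, 32, 32, 32, 32, 33, 33, 33, 33, 33, 33, 33, 43, 52, 53, 55, 54, 54, 54, 54, 54, 54, 53, 53, 53, 53, 51, 43, 53, 54, 54, 53, 54, 54, 53, 53, 53, 54, 53, 53, 53, 53, 53, 53]
[48, 47, 46, 48, 50, 28, 31, 35, 37, 37, 37, 37, 37, 37, 36, 36, 35, 36, 38, 37, 37, 38, 39, 39, 41, 41, 39, 38, 38, 38, 39, 41, 41, 41, 42, 42, 41, 42, 41, 42, 42, 42, 43, 42, 42, 39, 35, 29, 27, 32, 31, 32, 32, 32, 32, 33, 32, 32, 43, 52, 52, 54, 54, 53, 53, 53, 53, 53, 53, 52, 52, 52, 50, 42, 53, 53, 53, 53, 53, 53, 53, 52, 53, 52, 52, 52, 52, 52, 52, 52]
```

The rib is now about 3-5 mm from the bar. I push the rest until the force rises.

apply_moves --targets '[{"translation":[0.02,0,0],"twist":0,"hand":0},{"translation":[0.01,0,0],"twist":0,"hand":0},{"translation":[0,0,0],"twist":0,"hand":0}]'

```text
time: 12.2
tool_pos: [0.5733, 0.0263, 0.0148]
tool_rot: [0.002, 0.964, 0.264, -0.002]
contact_force: [-13.3, -7.4, 24.0]
gripper_width: 0.001
grasp_force: 12.0
```

apply_moves --targets '[{"translation":[0.015,0,0],"twist":0,"hand":0},{"translation":[0,0,0],"twist":0,"hand":0}]'

```text
time: 12.4
tool_pos: [0.5746, 0.0271, 0.0147]
tool_rot: [0.002, 0.964, 0.264, -0.002]
contact_force: [-13.4, -7.9, 24.4]
gripper_width: -0.004
grasp_force: 11.9
```

```bash
python3 - <<'E'
from h import *
rep();f=save('wrist','w11')
print(f[240:300,235:250].mean((1,2)).round().astype(int).tolist())
E
```

```text
t 12.4 jigxy mm [-30.5  -1.6] z 14.7 yaw 30.64 q [ 0.002  0.964  0.264 -0.002] F [-13.4  -7.9  24.4] w -0.004
[40, 40, 39, 39, 40, 40, 41, 41, 42, 41, 41, 41, 41, 41, 43, 43, 44, 43, 44, 42, 41, 44, 44, 43, 45, 45, 45, 41, 35, 36, 35, 53, 53, 53, 53, 52, 52, 52, 52, 52, 52, 51, 50, 42, 52, 52, 52, 52, 52, 52, 52, 52, 52, 52, 52, 52, 52, 52, 52, 52]
```

apply_moves --targets '[{"translation":[0.015,0,0],"twist":0,"hand":0},{"translation":[0,0,0],"twist":0,"hand":0}]'

```text
time: 12.65
tool_pos: [0.5759, 0.0278, 0.0148]
tool_rot: [0.002, 0.964, 0.264, -0.002]
contact_force: [-13.6, -8.4, 25.4]
gripper_width: -0.0
grasp_force: 12.0
```

apply_moves --targets '[{"translation":[0.015,0,0],"twist":0,"hand":0},{"translation":[0,0,0],"twist":0,"hand":0}]'

```text
time: 12.85
tool_pos: [0.5766, 0.0283, 0.0148]
tool_rot: [0.002, 0.964, 0.264, -0.003]
contact_force: [-14.9, -8.9, 25.1]
gripper_width: -0.0
grasp_force: 12.9
```

```bash
python3 - <<'E'
from h import *
rep();f=save('wrist','w12')
print(f[255:300,235:250].mean((1,2)).round().astype(int).tolist())
E
```

```text
t 12.85 jigxy mm [-28.2  -1.6] z 14.8 yaw 30.65 q [ 0.002  0.964  0.264 -0.003] F [-14.9  -8.9  25.1] w -0.0
[44, 43, 42, 41, 42, 43, 45, 44, 46, 45, 45, 44, 45, 45, 45, 45, 46, 46, 46, 41, 37, 37, 35, 52, 52, 51, 52, 51, 41, 52, 52, 52, 52, 52, 52, 52, 52, 52, 52, 52, 52, 52, 52, 52, 52]
```

apply_moves --targets '[{"translation":[0.015,0,0],"twist":0,"hand":0},{"translation":[0,0,0],"twist":0,"hand":0}]'

```text
time: 13.1
tool_pos: [0.5766, 0.0283, 0.0147]
tool_rot: [0.003, 0.964, 0.264, -0.005]
contact_force: [-19.1, -12.1, 29.3]
gripper_width: 0.001
grasp_force: 14.8
```

apply_moves --targets '[{"translation":[0.015,0,0],"twist":0,"hand":0},{"translation":[0,0,0],"twist":0,"hand":0}]'

```text
time: 13.3
tool_pos: [0.5785, 0.0294, 0.0147]
tool_rot: [0.002, 0.964, 0.264, -0.003]
contact_force: [-16.8, -10.4, 28.3]
gripper_width: -0.001
grasp_force: 13.8
```

```bash
python3 - <<'E'
from h import *
rep();f=save('wrist','w13')
print(f[255:300,235:250].mean((1,2)).round().astype(int).tolist())
E
```

```text
t 13.3 jigxy mm [-25.9  -1.6] z 14.7 yaw 30.64 q [ 0.002  0.964  0.264 -0.003] F [-16.8 -10.4  28.3] w -0.001
[41, 42, 42, 42, 42, 44, 44, 45, 43, 44, 43, 43, 46, 46, 46, 46, 46, 46, 46, 45, 45, 47, 47, 46, 46, 46, 39, 37, 39, 42, 52, 51, 51, 51, 41, 52, 52, 52, 52, 52, 51, 52, 52, 51, 51]
```

The force peaked and then the fingers slipped (slot row 283→289), so the carrier is stopped against the bar. I let go straight up.

apply_moves --targets '[{"translation":[0,0,-0.03],"twist":0,"hand":0},{"translation":[0,0,-0.1],"twist":0,"hand":0},{"translation":[0,0,-0.3],"twist":0,"hand":0},{"translation":[0,0,-0.4],"twist":0,"hand":0},{"translation":[-0.2,0,-0.4],"twist":0,"hand":0},{"translation":[-0.4,0,-0.2],"twist":0,"hand":0},{"translation":[-0.4,0,0],"twist":0,"hand":0},{"translation":[0,0,0],"twist":0,"hand":0}]'

```text
time: 14.15
tool_pos: [0.4906, -0.0191, 0.1539]
tool_rot: [0.0, 0.965, 0.263, -0.0]
contact_force: [0.3, 1.1, -1.4]
gripper_width: 0.001
grasp_force: 0.0
```

```bash
python3 - <<'E'
from h import *
rep();f=save('wrist','w14');g=save('scene','s14')
cv2.imwrite('pics/c14.png',np.hstack([cv2.resize(f[0:360,80:560],(400,300)),cv2.resize(g[225:345,230:390],(400,300),interpolation=cv2.INTER_CUBIC)])[:,:,::-1])
E
```

```text
t 14.15 jigxy mm [-126.3    1.6] z 153.9 yaw 30.48 q [ 0.     0.965  0.263 -0.   ] F [ 0.3  1.1 -1.4] w 0.001
```

View pics/c14.png

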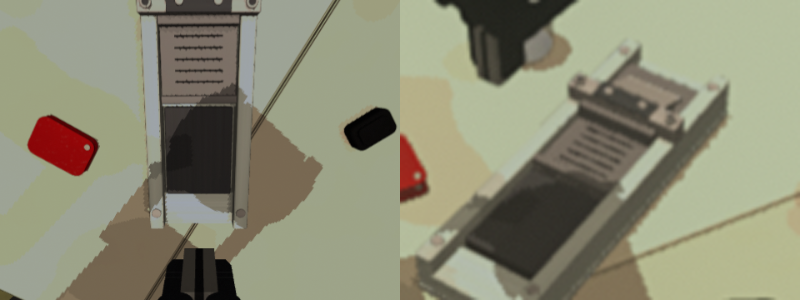

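The carrier sits with its rib at the bar. The whole dark bed is exposed behind it (left crop rows 104-193) and the bystanders are in place. I hand in.

```bash
python3 -c "
from plant import *
print(job_done())"
```

```text
the job is handed in; nothing more can be done
None
```

I pressed the carrier down, slid it home under the keeper bar and leaf spring, and let go; the final picture shows its rib at the bar and the bed clear behind it, and I handed the job in at about 14 s (no verdict was reported back).

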